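# Set the loose tile of the pan rest to its spacer and hold it

### The job

The middle tile of the pan rest has come loose and slipped to one side, leaving one joint beside it too tight and the other too wide: stand the spacer right down in the joint that is wide enough, square to the row, and let go of it. Then, by the suction lifter's handle, slide the tile (never lift it out) against the spacer until that is nipped between the tiles, and keep pushing it against the spacer and down flat on its bed, with about a kilogram's force each way. Finish while holding the handle and pressing like this; force nothing, and leave everything else on the table where it is.

Things in the scene. Friction and masses are not known exactly. Their poses are not given: they have to be found in the camera images.
- pan_rest: oak frame screwed to the table, 164 (x) x 420 (y) x 32 mm, with a row of three square terracotta tiles along its y, the outer two fixed. Origin: centre of its underside, below the middle of the opening for the loose tile. Opening: y -70 to +70 mm (the fixed tiles' edges), x -62 to +62 (oak rails). Bed 20 mm above the origin; tops of tiles and rails 32 mm
- opening (a point): middle of the opening, at the height of the tiles' tops, axes as pan_rest. A joint is the 12 mm deep slot between the loose tile and a fixed tile. The tight one starts 3 to 5 mm wide, the wide one 15 to 17; which lies to +y varies. The tile is set right when its middle is here and both joints measure 10 mm
- loose_tile: loose terracotta tile, 120 x 120 x 12 mm, 0.45 to 0.67 kg with its lifter, flat on the bed, axes within 1 degree of pan_rest's, 2 mm play to the rails. Origin: centre of its underside. Stuck on its middle: a suction lifter with rubber cup (54 mm across, 12 high), 28 mm neck and black bar handle, top 60 mm above the tile. Slides on the smooth bed with friction of about 0.25
- lifter_grip (a point): centre of the lifter's bar handle, 62 mm above the loose tile's underside and 50 mm above its top; the handle is 22 mm wide along the tile's y (the direction of sliding), 20 mm high, and runs along the tile's x
- spacer: grey plastic spacer plate standing on its long edge, 70 mm long (its x), 10 mm thick (its y), 38 mm high, about 50 g. Origin: centre of its underside, z up; either way round is the same. It starts on the open table to the robot's right of the pan rest. Standing in a joint on the bed, it sticks 26 mm out above the tiles
- spare_tiles: stack of three spare tiles, 125 x 125 x 36 mm, origin centre of underside; to be left alone
- mallet: rubber mallet lying down, 290 mm long, head 95 x 58 mm, origin under the handle's middle; to be left alone
- level: short aluminium spirit level standing on edge, 22 x 230 x 45 mm, origin centre of underside; to be left alone
- mug: white mug, 80 mm across, 92 mm tall, origin centre of underside; to be left alone
- candle_glass: glass tumbler with a candle, 80 mm across, 110 mm tall, origin centre of underside; to be left alone
- sugar_jar: amber glass sugar jar with steel spout lid, 72 mm across, 146 mm tall, origin centre of underside; to be left alone
- pen: brass pen with a glass ball end, 10 mm thick, 150 mm long, origin under its middle; to be left alone
Not all that is in view belongs to the job. What is shaped like the loose_tile but blue is not meant.

How it is judged:
On the way, in this order (a step that is already met when the one before it is completed fails the run):
1. the spacer stands on the bed in a joint beside the loose tile, let go ((y of spacer in the frame of pan_rest between 0.056 and 0.072 m or y of spacer in the frame of pan_rest between -0.072 and -0.056 m) and z of spacer in the frame of pan_rest between 0.017 and 0.0235 m and angle between spacer's own z axis and vertical below 0.25 rad and contact force between the fingers and spacer below 0.1 N), for 0.2 s.
2. the tile is held by the fingers and slid up against the spacer (all of step 1 and (y of spacer in the frame of pan_rest between 0.062 and 0.068 m or y of spacer in the frame of pan_rest between -0.068 and -0.062 m) and contact force between loose_tile and spacer above 1.5 N and contact force between the fingers and loose_tile above 2 N), for 0.1 s.
At the end, for the whole second after the job is handed in: Spacer on the bed (3.5 mm), upright (0.08 rad), square (0.07), nipped beside the loose tile, fingers off it; tile flat (2.5 mm, 0.03 rad), square (0.045), within 2.5 mm of mid-opening, gripped and pushing the spacer with over 1.5 N and the bed and frame with over 10 N, weight included (all of step 2 and angle between spacer's own z axis and vertical below 0.08 rad and angle between the y axis of spacer and the y axis of pan_rest, either way round below 0.07 rad and y of loose_tile in the frame of pan_rest between -0.0025 and 0.0025 m and z of loose_tile in the frame of pan_rest between 0.017 and 0.0225 m and angle between loose_tile's own z axis and vertical below 0.03 rad and angle between the y axis of loose_tile and the y axis of pan_rest, either way round below 0.045 rad and contact force between loose_tile and pan_rest above 10 N and linear speed of loose_tile below 0.01 m/s); the arm keeps its last pose, push and grip.
It fails at once if the loose tile is lifted out of its place (more than 10 mm off the bed) (z of loose_tile in the frame of pan_rest above 0.03 m).
It fails at once if the spacer is forced against the loose tile or the fixed tiles (more than 60 N) (contact force between spacer and loose_tile above 60 N or contact force between spacer and pan_rest above 60 N).
It fails at once if a bystander is shoved (more than 30 mm) or knocked over (distance of any of spare_tiles, mallet, level, mug, candle_glass, sugar_jar, pen from where it was at the start of the episode above 0.03 m or angle between any of spare_tiles, mallet, level, mug, candle_glass, sugar_jar's own z axis and vertical above 0.5 rad).
It also fails if it takes over 51 s, if anything falls off the work surface, if the arm or the gripper's body presses on something with over 40 N, if the wrist force passes 120 N, or if a joint passes its speed limit or range.

### The arm

A 6-joint arm with a two-finger parallel gripper is mounted at the origin on the work surface. World frame = base frame: x ahead of the robot, y to its left, z up, the work surface at z = 0. Lengths are in m, angles in rad, forces in N, time in s.
With the tool pointing down it reaches from about 0.375 to 0.825 m from the base axis. Payload 5.5 kg.
Tool frame: the origin (TCP) lies at the very end of the fingers, on their centre line; the grasp point (between the pads) lies 19 mm behind it (arm.grip_point_offset is the distance from the TCP to the grasp point, in m); z points along the fingers, y is the direction in which the jaws open and shut (so a half turn about z gives the same grasp; the last joint's range is limited). The gripper opens to 85 mm and grips with 20 to 120 N. Pads are 22 mm wide; open, the fingers measure 114 mm over their backs; the gripper's body (76 mm by 85 mm) begins 54 mm behind the grasp point. The pads swing forward as they close: fully open they stand 13 mm farther back than shut.
Start: joints at [1.107, 0.314, -0.047, 1.21, 0, 1.571], TCP at [0.268, 0.537, 0.231] pointing down, gripper open.
Joint ranges: [-2.67, 2.67], [-0.69, 1.73], [-1.03, 1.25], [-2.08, 2.16], [-1.42, 1.45], [-3.14, 3.14]. Speed limits (rad/s): [2.39, 2.39, 3.01, 3.14, 3.14, 3.14].

### API

Orientations are given as a 3x3 rotation matrix whose columns are the frame's x, y, z axes.
In Python, from cell import arm gives the robot as it stands.
- The arm moves only by the tool move_arm, never from a script. Its argument "rows" is text: rows parted by semicolons, each of 7 numbers parted by spaces: the shift along the world's x, y, z in mm, then the turn, a rotation vector about the world's x, y, z in rad, then the closure, from -1 (fully open) to 1 (shut). In form: dx dy dz wx wy wz hand; .... A call has 1 to 5 rows; each row shifts and turns the commanded pose from where the row before left it; what a row does not reach is not made up. A row lasts 1/12 s, in which the tool goes at most 41.7 mm and 7.16 degrees, less where a joint would pass 70% of its speed; a pose out of reach is approached as far as the arm can. A call is refused whole if a number of a shift passes 41.7 or a number of a turn 0.125, either way. A call with a gripper value outside its range is refused whole. The fingers move at their own pace and stop on an object; the grip force is fixed at half the most. Time passes only in rows, so rows that do not move let the fingers close. It gives the time, the measured TCP pose, the force and the opening at its end, in the units of the state.
- arm.get_state(): the state, without advancing time (a new reading comes with each control period).
- arm.read_camera(name): name is "scene" or "top" or "wrist"; returns the picture (420x560x3 uint8, blue, green, red); there is no depth.
- arm.calibration(name): a dict with "camera_matrix" (3x3 intrinsics, pixels), "rvec" (rotation vector, rad) and "tvec" (3), from world to camera coordinates, as OpenCV has them. Camera axes: x right, y down, z forward; pixel columns grow to the right and rows downward; lengths in m; the calibration is good to about 2 mm. A picture is of the moment at which its call begins: read the wrist's pose just before it. calibration takes no time and is no camera call; for the wrist camera it gives the pose at the moment of the call.
- arm.job_done(): hands the job in, once; it reports no verdict.
The state is a dict: "clock": time; "q": joint angles; "qd": joint speeds; "tau": joint torques, N m; "eef_pos": TCP position; "tcp_rot": TCP orientation; "wrist_force": force on the tool from outside, world axes, zero at the start; "torque": the same for the moment, N m; "gripper_width": finger opening in m.
Only numpy, scipy, OpenCV 4.12 (cv2) and the standard library are available. Lean on these libraries where they do the work, as an engineer would, in place of code of your own. Each camera call takes 0.05 s, during which the arm holds its last target. There are 200 camera calls.

## Working session

There is one attempt and no reset: what is moved stays moved. The work goes in short steps, Python scripts to look and compute and a tool call to move; the robot and the scene stay as the last step left them, time stands still between calls to the robot, and variables do not carry over. Pictures are saved under pics/ and viewed, about 8 in all and at most 12, crops included, and the job is handed in when it is done.

Besides the shell and the picture viewer there is one more tool, called as a command line: name --argument value ..., lists and objects as JSON in quotes. move_arm: Moves the arm, as the interface text tells. Its arguments: {"type":"object","properties":{"rows":{"type":"string"}},"required":["rows"]}

```bash
mkdir -p pics; ls; cat > h.py <<'E'
import numpy as np, cv2
from cell import arm
def grab(n,f):
    c=arm.calibration(n); im=arm.read_camera(n); cv2.imwrite('pics/'+f,im); return im,c
def ray(c,uv):
    R=cv2.Rodrigues(np.array(c['rvec'],float))[0]; t=np.array(c['tvec'],float).ravel()
    d=np.linalg.inv(np.array(c['camera_matrix']))@np.array([uv[0],uv[1],1.0])
    return -R.T@t, R.T@d
def onz(c,uv,z):
    o,d=ray(c,uv); return o+d*(z-o[2])/d[2]
def proj(c,P):
    return cv2.projectPoints(np.array(P,float).reshape(-1,3),np.array(c['rvec'],float),np.array(c['tvec'],float),np.array(c['camera_matrix'],float),None)[0].reshape(-1,2)
E
python3 - <<'E'
from h import *
im,c=grab('top','top1.png'); im2,c2=grab('scene','scene1.png')
for k in (c,c2): print(ray(k,(280,210)), np.array(k['camera_matrix'])[0,0])
s=arm.get_state(); print(s['clock'],s['eef_pos'],s['tcp_rot'],s['wrist_force'],s['gripper_width'])
E
```

```text
pics
(array([0.39589144, 0.00166888, 1.12060055]), array([ 0.10656049, -0.02126431, -0.99411966])) 392.9549116984426
(array([1.07739753, 0.57452544, 0.81769436]), array([-0.50358071, -0.52399326, -0.68691862])) 389.23696921573566
0.1 [0.26815704 0.53616134 0.2305139 ] [[-8.94361315e-01  4.47344759e-01 -7.11220694e-04]
 [ 4.47345324e-01  8.94360257e-01 -1.37529674e-03]
 [ 2.08557335e-05 -1.54817345e-03 -9.99998801e-01]] [-0.30005668 -0.3928218  -0.67036054] 0.08510951779341806
```

View pics/top1.png

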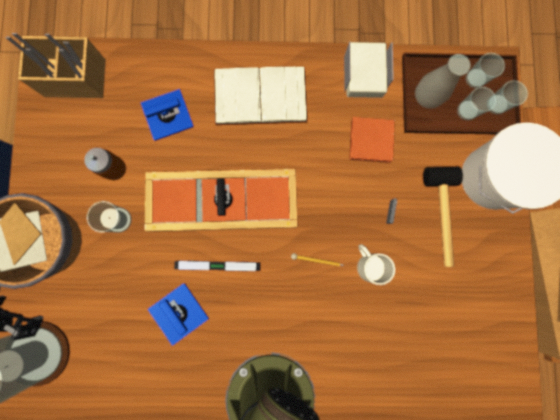

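View pics/scene1.png

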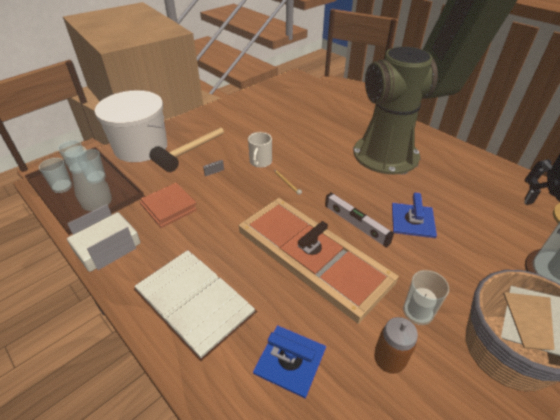

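Top view: pan rest centred near px (221,200), wide (grey) joint at (200,200), i.e. towards +y; lifter handle at (221,197). Candidates for the spacer are the grey block at (392,211), the white/grey holder (369,68) and the level (217,266). Candidates for the tile are the orange one at (221,200), the blue ones at (167,115) and (179,313), and the orange stack at (372,139). I choose the grey block (392,211) on the robot's right, and the orange tile in the frame.

```bash
cat > m1.py <<'E'
from h import *
im=cv2.imread('pics/top1.png'); c=arm.calibration('top')
hsv=cv2.cvtColor(im,cv2.COLOR_BGR2HSV)
a=cv2.resize(im[165:235,140:305],None,fx=4.5,fy=4.5,interpolation=cv2.INTER_CUBIC)
b=cv2.resize(im[190:235,370:415],None,fx=5,fy=5,interpolation=cv2.INTER_CUBIC)
H=np.zeros((a.shape[0]+b.shape[0],a.shape[1],3),np.uint8);H[:a.shape[0]]=a;H[a.shape[0]:,:b.shape[1]]=b;cv2.imwrite('pics/crop1.png',H)
for p in [(150,180),(221,174),(175,200),(392,211),(392,205),(200,200),(380,230),(145,190),(140,240)]: print(p,hsv[p[1],p[0]])
# spacer: low saturation
m=np.zeros(im.shape[:2],np.uint8); m[192:232,375:412]=((hsv[192:232,375:412,1]<90)*255)
q=cv2.findContours(m,0,1)[0]; k=max(q,key=cv2.contourArea); r=cv2.minAreaRect(k); print('spacer px',r)
bx=cv2.boxPoints(r); P=np.array([onz(c,p,0.038) for p in bx]); print(P.round(4))
# terracotta
t=cv2.inRange(hsv,(0,170,90),(11,255,255)); t[:165]=0;t[235:]=0;t[:,:140]=0;t[:,305:]=0
for k in cv2.findContours(t,0,1)[0]:
    if cv2.contourArea(k)>100:
        r=cv2.minAreaRect(k); print('tile',r, onz(c,r[0],0.032).round(4)); print(np.array([onz(c,p,0.032) for p in cv2.boxPoints(r)]).round(3).tolist())
E
python3 m1.py
```

```text
(150, 180) [ 20 145 221]
(221, 174) [ 19 141 232]
(175, 200) [ 10 194 216]
(392, 211) [ 12  22 115]
(392, 205) [19 21 95]
(200, 200) [ 28  39 170]
(380, 230) [ 13 191 174]
(145, 190) [ 17 158 214]
(140, 240) [ 13 188 176]
spacer px ((391.5419921875, 210.59567260742188), (5.792844295501709, 24.040302276611328), 10.007980346679688)
[[ 0.4819 -0.3183  0.038 ]
 [ 0.5485 -0.3316  0.038 ]
 [ 0.5458 -0.3476  0.038 ]
 [ 0.4792 -0.3342  0.038 ]]
tile ((174.0, 200.5), (41.0, 42.0), 90.0) [0.5358 0.2728 0.032 ]
[[0.593, 0.333, 0.032], [0.594, 0.217, 0.032], [0.479, 0.213, 0.032], [0.478, 0.328, 0.032]]
tile ((267.5, 198.0), (40.0, 41.0), 90.0) [0.5459 0.0136 0.032 ]
[[0.602, 0.072, 0.032], [0.603, -0.043, 0.032], [0.49, -0.044, 0.032], [0.489, 0.07, 0.032]]
tile ((223.23114013671875, 199.3160400390625), (42.0037956237793, 41.960357666015625), 87.51044464111328) [0.5407 0.1368 0.032 ]
[[0.597, 0.199, 0.032], [0.603, 0.082, 0.032], [0.485, 0.075, 0.032], [0.479, 0.19, 0.032]]
```

View pics/crop1.png

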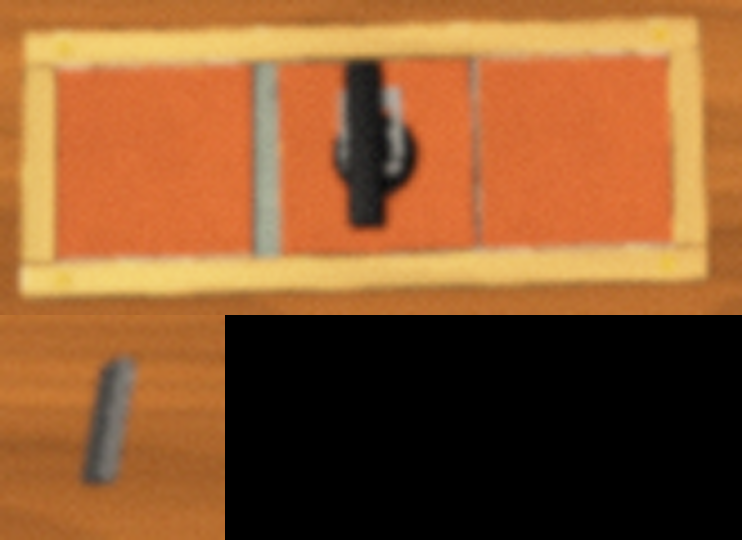

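Confirmed in the close crop: the grey block is the spacer (70 x ~12 mm measured), and the tile with the black handle has its wide joint at +y. Moving over to the spacer.

move_arm --rows "25 -33 0 0 0 0.03 -0.2;25 -33 0 0 0 0.03 -0.2;25 -33 0 0 0 0.03 -0.2;25 -33 0 0 0 0.03 -0.2;25 -33 0 0 0 0.03 -0.2"

```text
clock: 0.52
eef_pos: [0.3939, 0.3699, 0.2309]
tcp_rot: [[-0.952, 0.307, -0.0], [0.307, 0.952, -0.0], [0.0, -0.001, -1.0]]
wrist_force: [1.1, 0.5, 0.6]
gripper_width: 0.0511
```

move_arm --rows "15 -38 0 0 0 0.03 -0.2;15 -38 0 0 0 0.03 -0.2;15 -38 0 0 0 0.03 -0.2;15 -38 0 0 0 0.025 -0.2;15 -38 0 0 0 0 -0.2"

```text
clock: 0.93
eef_pos: [0.4685, 0.1796, 0.2311]
tcp_rot: [[-0.981, 0.196, -0.0], [0.196, 0.981, -0.0], [0.0, -0.0, -1.0]]
wrist_force: [0.6, -0.1, -0.1]
gripper_width: 0.051
```

move_arm --rows "5 -40 0 0 0 0 -0.2;5 -40 0 0 0 0 -0.2;5 -40 0 0 0 0 -0.2;5 -40 0 0 0 0 -0.2;5 -40 0 0 0 0 -0.2"

```text
clock: 1.35
eef_pos: [0.493, -0.0203, 0.2311]
tcp_rot: [[-0.98, 0.197, -0.0], [0.197, 0.98, 0.0], [0.0, 0.0, -1.0]]
wrist_force: [0.3, -0.3, 0.6]
gripper_width: 0.0516
```

move_arm --rows "3 -40 -10 0 0 0 -0.2;3 -40 -10 0 0 0 -0.2;3 -40 -10 0 0 0 -0.2;3 -30 -10 0 0 0 -0.2;0 0 0 0 0 0 -0.2"

```text
clock: 1.77
eef_pos: [0.5044, -0.1731, 0.1889]
tcp_rot: [[-0.979, 0.203, -0.003], [0.203, 0.979, -0.001], [0.002, -0.002, -1.0]]
wrist_force: [-0.8, 0.4, -0.4]
gripper_width: 0.0512
```

```bash
python3 - <<'E'
from h import *
s=arm.get_state(); print(s['clock'],s['q'],s['eef_pos'],s['tcp_rot'],s['wrist_force'],s['gripper_width'],arm.grip_point_offset)
im,c=grab('wrist','w1.png'); print(ray(c,(280,210)),c['camera_matrix'][0][0])
print(proj(c,[0.514,-0.331,0.038]))
E
```

```text
1.7667 [-0.32931716  0.21193112 -0.27844278  1.08252331 -0.00214313 -0.12500624] [ 0.50439528 -0.17313262  0.18892773] [[-0.97919833  0.20288775 -0.00268107]
 [ 0.20289184  0.97920023 -0.00134855]
 [ 0.0023517  -0.00186446 -0.9999955 ]] [-0.7830984   0.37606883 -0.37861978] 0.05124836738615145 0.0187
(array([ 0.4375802 , -0.15918682,  0.33182269]), array([ 0.23707768, -0.05379015, -0.97028304])) 295.2641841133093
[[137.12195324 242.94152245]]
```

View pics/w1.png

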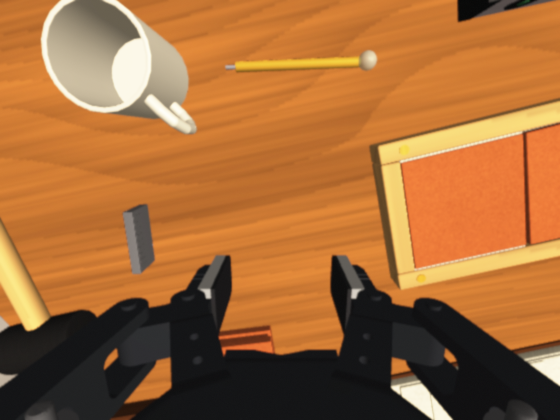

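Wrist view: spacer at about (139,239), within 4 px of where the top view put it; the fingers are at rows >255. Moving above it for a close look.

move_arm --rows "0 -40 -8 0 0 0 -0.2;0 -40 -8 0 0 0 -0.2;0 -40 -8 0 0 0 -0.2;0 -38 -8 0 0 0 -0.2;0 0 0 0 0 0 -0.2"

```text
clock: 2.23
eef_pos: [0.5048, -0.3309, 0.1577]
tcp_rot: [[-0.979, 0.201, -0.001], [0.201, 0.979, -0.002], [0.001, -0.002, -1.0]]
wrist_force: [-0.3, 1.1, -0.5]
gripper_width: 0.0512
```

```bash
python3 - <<'E'
from h import *
s=arm.get_state(); print(s['clock'],s['eef_pos'],s['tcp_rot'].tolist() if hasattr(s['tcp_rot'],'tolist') else s['tcp_rot'])
im,c=grab('wrist','w2.png'); c=arm.calibration('wrist')
print(proj(c,[0.514,-0.331,0.038]))
hsv=cv2.cvtColor(im,cv2.COLOR_BGR2HSV)
m=(hsv[...,1]<80).astype(np.uint8)*255; m[252:]=0; m[:130]=0; m[:,:200]=0;m[:,370:]=0
k=max(cv2.findContours(m,0,1)[0],key=cv2.contourArea); r=cv2.minAreaRect(k);print(r)
bx=cv2.boxPoints(r);P=np.array([onz(c,p,.038) for p in bx]);print(P.round(4),P.mean(0))
g=cv2.cvtColor(im,cv2.COLOR_BGR2GRAY)
for row in (190,205,220,235): print(row,g[row,255:310].tolist())
cv2.imwrite('pics/w2c.png',cv2.resize(im[120:300,190:370],None,fx=3,fy=3))
E
```

```text
2.2333 [ 0.50481344 -0.33089871  0.15765801] [[-0.9794923729604008, 0.2014770166529037, -0.0013050184093947397], [0.20147913081253455, 0.9794912166520884, -0.0017653182254560892], [0.0009225830200635248, -0.0019920497125014477, -0.9999975902863539]]
[[279.69251366 222.28471544]]
((276.0, 216.0), (70.0, 10.0), 90.0)
[[ 0.4747 -0.3309  0.038 ]
 [ 0.4765 -0.3221  0.038 ]
 [ 0.5423 -0.3355  0.038 ]
 [ 0.5403 -0.3449  0.038 ]] [ 0.50846437 -0.33334794  0.038     ]
190 [125, 125, 125, 125, 125, 125, 125, 126, 127, 127, 127, 126, 127, 127, 125, 116, 114, 126, 134, 136, 136, 137, 139, 139, 140, 141, 138, 123, 124, 129, 130, 130, 130, 130, 130, 130, 129, 129, 129, 129, 129, 128, 129, 128, 128, 128, 128, 128, 128, 127, 128, 127, 127, 126, 126]
205 [123, 123, 124, 126, 126, 127, 129, 131, 131, 131, 132, 132, 133, 133, 129, 118, 107, 125, 134, 136, 137, 138, 138, 139, 140, 140, 139, 125, 128, 133, 133, 134, 133, 134, 134, 134, 134, 135, 135, 135, 135, 135, 135, 135, 135, 136, 136, 137, 137, 138, 138, 138, 138, 138, 138]
220 [143, 143, 143, 143, 143, 143, 142, 140, 140, 139, 139, 137, 137, 136, 135, 128, 112, 122, 134, 135, 136, 137, 138, 138, 139, 139, 132, 118, 124, 130, 132, 133, 133, 135, 137, 138, 139, 141, 142, 144, 147, 147, 149, 152, 152, 154, 155, 155, 156, 158, 158, 159, 160, 160, 160]
235 [150, 149, 148, 148, 147, 147, 146, 145, 144, 144, 143, 144, 143, 142, 142, 136, 117, 118, 129, 134, 136, 137, 138, 138, 138, 138, 133, 127, 136, 143, 144, 144, 144, 145, 145, 145, 146, 147, 148, 149, 151, 151, 152, 154, 155, 155, 155, 155, 155, 155, 155, 156, 155, 155, 154]
```

View pics/w2c.png

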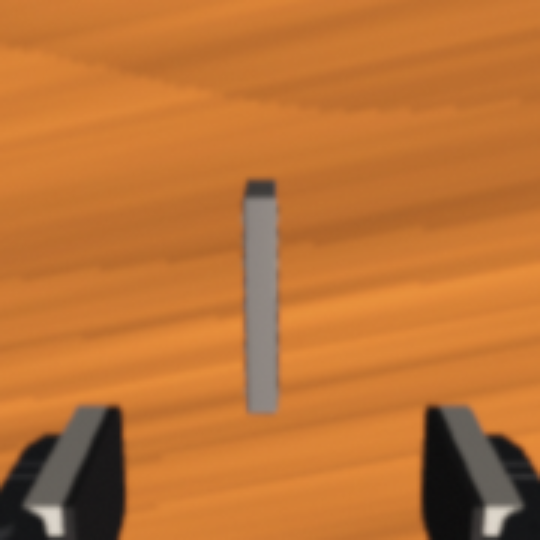

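Crop: spacer top face runs over rows 185–257 at column 277 and is parallel to the fingers. Its centre is ≈ (0.513, -0.333). Descending and gripping.

move_arm --rows "8 -2 -20 0 0 0 -0.2;0 0 -35 0 0 0 -0.2;0 0 -35 0 0 0 -0.2;0 0 -35 0 0 0 -0.2;0 0 -17 0 0 0 -0.2"

```text
clock: 2.7
eef_pos: [0.5116, -0.3246, 0.0137]
tcp_rot: [[-0.981, 0.195, -0.004], [0.195, 0.981, 0.004], [0.005, 0.003, -1.0]]
wrist_force: [-0.7, 0.2, -0.1]
gripper_width: 0.0512
```

move_arm --rows "0 0 0 0 0 0 -0.2;0 0 0 0 0 0 0.6;0 0 0 0 0 0 1;0 0 0 0 0 0 1;0 0 0 0 0 0 1"

```text
clock: 3.12
eef_pos: [0.5153, -0.3291, 0.0199]
tcp_rot: [[-0.98, 0.197, 0.004], [0.197, 0.98, -0.002], [-0.004, -0.001, -1.0]]
wrist_force: [0.6, 0.6, 0.5]
gripper_width: 0.0085
```

move_arm --rows "0 0 0 0 0 0 1;0 0 0 0 0 0 1;0 0 0 0 0 0 1"

```text
clock: 3.37
eef_pos: [0.5153, -0.329, 0.0198]
tcp_rot: [[-0.98, 0.197, 0.004], [0.197, 0.98, -0.001], [-0.004, -0.001, -1.0]]
wrist_force: [0.1, 2.1, 7.3]
gripper_width: 0.0085
```

Gripped (opening 8.5 mm). Lifting, turning square to the row and stopping over the opening to look at the joint.

move_arm --rows "0 0 15 0 0 0 1;0 0 35 0 0 0 1;0 0 40 0 0 0 1;0 0 40 0 0 0 1;0 10 30 0 0 0.02 1"

```text
clock: 3.78
eef_pos: [0.5144, -0.3202, 0.1819]
tcp_rot: [[-0.984, 0.179, 0.004], [0.179, 0.984, -0.003], [-0.005, -0.002, -1.0]]
wrist_force: [1.3, 0.5, -0.8]
gripper_width: 0.0088
```

move_arm --rows "5 38 4 0 0 0.03 1;5 38 4 0 0 0.03 1;5 38 4 0 0 0.03 1;5 38 4 0 0 0.03 1;5 38 4 0 0 0.03 1"

```text
clock: 4.2
eef_pos: [0.5387, -0.1269, 0.1989]
tcp_rot: [[-1.0, 0.028, 0.002], [0.028, 1.0, -0.0], [-0.002, -0.0, -1.0]]
wrist_force: [0.8, 0.6, -0.4]
gripper_width: 0.0085
```

move_arm --rows "4 38 0 0 0 0.03 1;4 38 0 0 0 0.03 1;4 38 0 0 0 0 1;4 38 0 0 0 0 1;4 38 0 0 0 0 1"

```text
clock: 4.62
eef_pos: [0.5586, 0.0635, 0.1987]
tcp_rot: [[-1.0, -0.031, 0.002], [-0.031, 1.0, 0.0], [-0.002, 0.0, -1.0]]
wrist_force: [0.4, 0.1, -0.2]
gripper_width: 0.0086
```

move_arm --rows "0 38 0 0 0 0 1;0 30 0 0 0 0 1;0 10 0 0 0 0 1;0 0 0 0 0 0 1;0 0 0 0 0 0 1"

```text
clock: 5.03
eef_pos: [0.5585, 0.1396, 0.1979]
tcp_rot: [[-0.999, -0.032, 0.001], [-0.032, 0.999, -0.0], [-0.001, -0.001, -1.0]]
wrist_force: [0.1, -0.3, -0.4]
gripper_width: 0.0084
```

```bash
python3 - <<'E'
from h import *
s=arm.get_state(); print(s['clock'],s['eef_pos'],np.array(s['tcp_rot']).round(4).tolist(),s['wrist_force'],s['gripper_width'])
im,c=grab('wrist','w3.png'); c=arm.calibration('wrist')
print(proj(c,[[0.541,0.143,0.032],[0.538,0.213,.032],[0.544,0.073,.032],[0.5386,.2055,.032]]))
np.savez('w3.npz',**{k:np.array(v) for k,v in c.items()})
E
```

```text
5.0333 [0.55846937 0.13959051 0.19789646] [[-0.9995, -0.0322, 0.0008], [-0.0322, 0.9995, -0.0005], [-0.0008, -0.0005, -1.0]] [ 0.14295492 -0.25815986 -0.41071419] 0.008385300718594328
[[285.35206554 185.26648941]
 [351.94063144 184.50524608]
 [218.88249313 186.02637241]
 [344.77677959 184.84947108]]
```

View pics/w3.png

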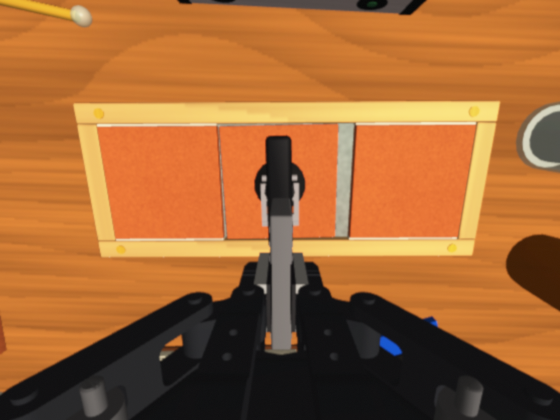

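Wrist view: spacer held straight in the fingers (cols 270–294), wide joint at cols ~337–354, tight joint at ~220. Extracting the edges with sub-pixel fits.

```bash
cat > m3.py <<'E'
from h import *
import sys
c=dict(np.load('w3.npz')); im=cv2.imread('pics/w3.png'); hsv=cv2.cvtColor(im,cv2.COLOR_BGR2HSV)
t=cv2.inRange(hsv,(0,190,60),(13,255,255))
print('samples',[hsv[160,x].tolist() for x in (150,216,220,224,320,335,340,345,350,353,356,400)])
E_={'fixR':[], 'looseR':[], 'looseL':[], 'fixL':[]}
for r in range(132,232,2):
    w=lambda a,b:a+np.where(t[r,a:b]>0)[0]
    try:
        E_['looseR'].append((w(310,348).max()+.5,r)); 
        E_['fixR'].append((w(346,375).min()-.5,r))
        E_['fixL'].append((w(195,219 if r<180 else 224).max()+.5,r)); 
        x=t[r,195:245]; gaps=195+np.where(x==0)[0]; E_['looseL'].append((gaps.max()+.5,r)); E_['fixL'][-1]=(gaps.min()-.5,r)
    except ValueError: pass
for k,v in E_.items():
    P=np.array([onz(c,p,.032) for p in v]); n=np.polyfit(P[:,0],P[:,1],1)
    res=P[:,1]-np.polyval(n,P[:,0]); ok=abs(res)<.002; n=np.polyfit(P[ok,0],P[ok,1],1)
    print(k,len(P),ok.sum(),'y at x=.541: %.4f slope %.4f'%(np.polyval(n,.541),n[0]), 'sd %.4f'%res.std())
# rails: inner edges columns
o=[]
for col in list(range(120,215,5))+list(range(360,465,5)):
    y=np.where(t[125:245,col]>0)[0]+125
    o.append((onz(c,(col,y.min()-.5),.032),onz(c,(col,y.max()+.5),.032)))
o=np.array(o)
for i in (0,1):
    n=np.polyfit(o[:,i,1],o[:,i,0],1); print('rail edge x at y=.143 %.4f slope %.4f'%(np.polyval(n,.143),n[0]))
E
python3 m3.py
```

```text
samples [[10, 195, 232], [11, 194, 233], [11, 110, 167], [11, 192, 236], [11, 193, 232], [10, 193, 231], [32, 27, 191], [32, 27, 190], [30, 29, 177], [9, 173, 102], [11, 193, 235], [11, 194, 233]]
fixR 50 50 y at x=.541: 0.2131 slope 0.0376 sd 0.0003
looseR 50 50 y at x=.541: 0.1949 slope 0.0496 sd 0.0003
looseL 50 50 y at x=.541: 0.0785 slope 0.0536 sd 0.0003
fixL 50 50 y at x=.541: 0.0741 slope 0.0355 sd 0.0003
rail edge x at y=.143 0.4820 slope -0.0363
rail edge x at y=.143 0.5970 slope -0.0407
```

Opening centre y≈0.1436 (at x=.541), yaw +0.0375; joint spans roughly 0.197–0.2135, and the loose tile is offset ≈ -6.7 mm (given: 5–7). Target for the spacer is y≈0.2056 at x≈0.54. Moving above it and checking from close by.

move_arm --rows "-4 18 -15 0 0 0.005 1;-5 20 -25 0 0 0 1;-5 18 -30 0 0 0 1;-4 10 -25 0 0 0 1;0 0 -20 0 0 0 1"

```text
clock: 5.5
eef_pos: [0.5393, 0.2052, 0.0806]
tcp_rot: [[-0.999, -0.036, -0.001], [-0.036, 0.999, -0.0], [0.001, -0.0, -1.0]]
wrist_force: [-0.7, -0.7, -0.1]
gripper_width: 0.0086
```

move_arm --rows "0 0 -6 0 0 0 1;0 0 0 0 0 0 1"

```text
clock: 5.67
eef_pos: [0.5392, 0.2036, 0.0748]
tcp_rot: [[-0.999, -0.034, -0.003], [-0.034, 0.999, -0.002], [0.003, -0.002, -1.0]]
wrist_force: [-0.8, 0.0, -0.2]
gripper_width: 0.0088
```

```bash
cat > m4.py <<'E'
from h import *
s=arm.get_state(); p=np.array(s['eef_pos']); print(s['clock'],p.round(4),np.array(s['tcp_rot']).round(4).tolist(),s['wrist_force'])
im,c=grab('wrist','w4.png'); c=arm.calibration('wrist'); np.savez('w4.npz',**{k:np.array(v) for k,v in c.items()})
yw=0.0375; ux=np.array([np.cos(yw),np.sin(yw),0])
b=p+[0,0,-.0198]
print('spacer near end: top',proj(c,b-.037*ux+[0,0,.038]),'bottom',proj(c,b-.037*ux))
print('joint mid predicted',proj(c,[[.48,.2056-.06*.0375,.032],[.5,.2056-.04*.0375,.032]]))
cv2.imwrite('pics/w4c.png',cv2.resize(im[60:330,180:380],None,fx=2.2,fy=2.2))
E
python3 m4.py
```

```text
5.6667 [0.5392 0.2036 0.0748] [[-0.9994, -0.0343, -0.0032], [-0.0343, 0.9994, -0.0016], [0.0032, -0.0015, -1.0]] [-0.81783212  0.03719727 -0.20813513]
spacer near end: top [[279.43781133 206.54896819]] bottom [[279.77412916 190.81017133]]
joint mid predicted [[282.95623995 148.57391669]
 [282.98393755 180.83168144]]
```

View pics/w4c.png

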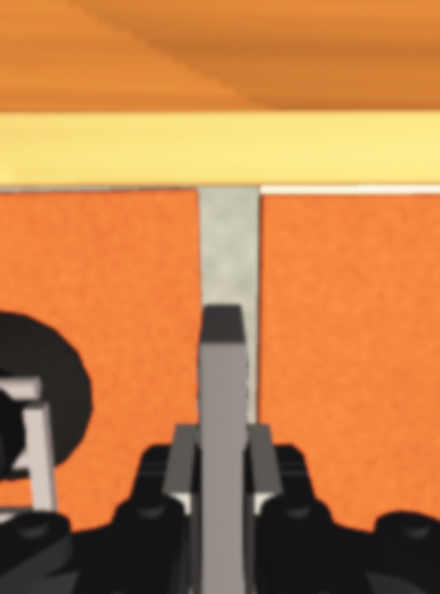

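Spacer's lower edge is at px ~281.6 and the joint centre at ~285 at the tile-top plane, so it needs ≈ +2 mm in y (agrees with the computed 0.2056).

move_arm --rows "0 2 0 0 0 0 1;0 0 -8 0 0 0 1;0 0 -7 0 0 0 1;0 0 0 0 0 0 1;0 0 0 0 0 0 1"

```text
clock: 6.13
eef_pos: [0.5401, 0.2073, 0.061]
tcp_rot: [[-0.999, -0.036, -0.001], [-0.036, 0.999, -0.0], [0.001, -0.0, -1.0]]
wrist_force: [-0.5, 0.4, -1.4]
gripper_width: 0.0085
```

move_arm --rows "0 -1.5 0 0 0 0 1;0 0 0 0 0 0 1;0 0 -3 0 0 0 1;0 0 0 0 0 0 1"

```text
clock: 6.47
eef_pos: [0.5403, 0.2061, 0.058]
tcp_rot: [[-0.999, -0.036, -0.0], [-0.036, 0.999, -0.0], [0.0, -0.0, -1.0]]
wrist_force: [0.1, -0.8, -0.4]
gripper_width: 0.0085
```

move_arm --rows "0 0 -3 0 0 0 1;0 0 -3 0 0 0 1;0 0 -3 0 0 0 1;0 0 0 0 0 0 1"

```text
clock: 6.8
eef_pos: [0.5398, 0.2059, 0.0484]
tcp_rot: [[-0.999, -0.036, -0.001], [-0.036, 0.999, -0.0], [0.001, -0.0, -1.0]]
wrist_force: [-0.3, 0.3, -0.9]
gripper_width: 0.0082
```

move_arm --rows "0 0 -3 0 0 0 1;0 0 -2 0 0 0 1;0 0 0 0 0 0 1"

```text
clock: 7.05
eef_pos: [0.5401, 0.206, 0.0438]
tcp_rot: [[-0.999, -0.036, -0.001], [-0.036, 0.999, -0.0], [0.001, -0.0, -1.0]]
wrist_force: [-0.5, 0.4, -0.8]
gripper_width: 0.0085
```

No contact yet, so it is inside the joint. Feeling for the bed.

move_arm --rows "0 0 -2 0 0 0 1;0 0 0 0 0 0 1;0 0 -1 0 0 0 1;0 0 0 0 0 0 1"

```text
clock: 7.38
eef_pos: [0.5404, 0.2061, 0.0412]
tcp_rot: [[-0.999, -0.036, -0.0], [-0.036, 0.999, -0.0], [0.0, -0.0, -1.0]]
wrist_force: [-0.3, 0.2, -0.7]
gripper_width: 0.0085
```

move_arm --rows "0 0 -1 0 0 0 1;0 0 -1 0 0 0 1;0 0 0 0 0 0 1"

```text
clock: 7.63
eef_pos: [0.5406, 0.2063, 0.0398]
tcp_rot: [[-0.999, -0.036, 0.001], [-0.036, 0.999, 0.0], [-0.001, 0.0, -1.0]]
wrist_force: [-1.1, -0.3, 4.4]
gripper_width: 0.0085
```

Bed contact exactly at the predicted height (4.4 N). Letting go.

move_arm --rows "0 0 0 0 0 0 0.7;0 0 0 0 0 0 0.5;0 0 0 0 0 0 0.4;0 0 0 0 0 0 0.4"

```text
clock: 7.97
eef_pos: [0.5404, 0.2061, 0.0392]
tcp_rot: [[-0.999, -0.036, -0.0], [-0.036, 0.999, -0.0], [0.0, -0.0, -1.0]]
wrist_force: [-0.1, -0.2, -0.5]
gripper_width: 0.0258
```

move_arm --rows "0 0 15 0 0 0 0.4;0 0 30 0 0 0 0.4;0 0 35 0 0 0 0.4;0 -10 35 0 0 0 0.3;0 -35 10 0 0 0 0.2"

```text
clock: 8.38
eef_pos: [0.5436, 0.1648, 0.1698]
tcp_rot: [[-0.999, -0.041, 0.008], [-0.041, 0.999, 0.004], [-0.008, 0.004, -1.0]]
wrist_force: [1.5, 0.7, 0.7]
gripper_width: 0.0337
```

move_arm --rows "10 -20 0 0 0 0 0.2;10 0 0 0 0 0 0.2;10 0 0 0 0 0 0.2;0 0 0 0 0 0 0.2"

```text
clock: 8.72
eef_pos: [0.5722, 0.1414, 0.1639]
tcp_rot: [[-0.999, -0.036, 0.001], [-0.036, 0.999, 0.001], [-0.001, 0.001, -1.0]]
wrist_force: [0.0, 0.9, 0.5]
gripper_width: 0.0345
```

```bash
python3 - <<'E'
from h import *
s=arm.get_state(); print(s['clock'],s['eef_pos'],np.array(s['tcp_rot']).round(4).tolist(),s['wrist_force'],s['gripper_width'])
im,c=grab('wrist','w5.png'); c=arm.calibration('wrist'); np.savez('w5.npz',**{k:np.array(v) for k,v in c.items()})
print('spacer top exp',proj(c,[[.502,.2045,.058],[.575,.207,.058]]),'handle exp',proj(c,[.5405,.137,.092]))
E
```

```text
8.7167 [0.57217037 0.14141782 0.1639468 ] [[-0.9994, -0.0355, 0.0009], [-0.0355, 0.9994, 0.0005], [-0.0009, 0.0005, -1.0]] [0.02722473 0.85328981 0.47374415] 0.034466904224709397
spacer top exp [[361.16332444 137.38887258]
 [354.91833679 223.50735385]] handle exp [[275.92723681 188.56221424]]
```

View pics/w5.png

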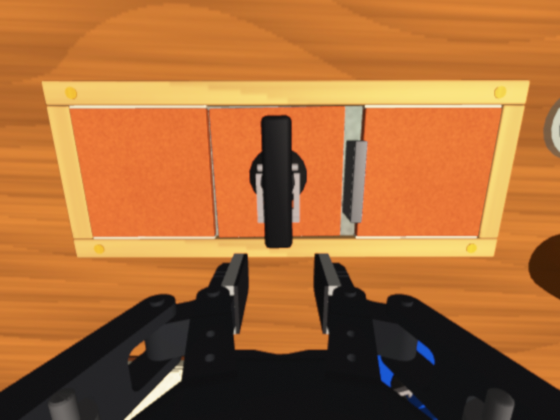

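Wrist view: the spacer stands in the joint (cols 346–366, rows 140–222), and the handle's centre is at px (278,182) → about (0.537, 0.138). Going down over the handle.

move_arm --rows "-20 -3 0 0 0 0 -0.1;-14 0 0 0 0 0 -0.1;0 0 -20 0 0 0 -0.1;0 0 -20 0 0 0 -0.1;0 0 0 0 0 0 -0.1"

```text
clock: 9.18
eef_pos: [0.5329, 0.1384, 0.1204]
tcp_rot: [[-0.999, -0.038, -0.007], [-0.038, 0.999, -0.001], [0.007, -0.001, -1.0]]
wrist_force: [-1.7, 0.0, -1.0]
gripper_width: 0.047
```

move_arm --rows "0 0 -20 0 0 0 -0.1;0 0 -20 0 0 0 -0.1;0 0 -12 0 0 0 -0.1;0 0 0 0 0 0 -0.1;0 0 0 0 0 0 -0.1"

```text
clock: 9.6
eef_pos: [0.5357, 0.1385, 0.0721]
tcp_rot: [[-0.999, -0.037, -0.002], [-0.037, 0.999, -0.0], [0.002, -0.0, -1.0]]
wrist_force: [0.1, -0.8, -0.2]
gripper_width: 0.0471
```

move_arm --rows "1 0 -4 0 0 0 -0.1;0 0 0 0 0 0 -0.1;0 0 0 0 0 0 0.3;0 0 0 0 0 0 1;0 0 0 0 0 0 1"

```text
clock: 10.02
eef_pos: [0.5381, 0.1383, 0.0694]
tcp_rot: [[-0.999, -0.036, 0.001], [-0.036, 0.999, 0.0], [-0.001, 0.0, -1.0]]
wrist_force: [-1.4, 0.6, 5.6]
gripper_width: 0.0239
```

move_arm --rows "0 0 0 0 0 0 1;0 0 0 0 0 0 1;0 0 0 0 0 0 1"

```text
clock: 10.27
eef_pos: [0.5381, 0.1383, 0.0694]
tcp_rot: [[-0.999, -0.036, 0.002], [-0.036, 0.999, 0.001], [-0.002, 0.0, -1.0]]
wrist_force: [-1.4, 0.4, 4.9]
gripper_width: 0.0237
```

Handle gripped (23.7 mm), lightly pressing down 5 N. Sliding the tile in +y in small steps.

move_arm --rows "0 1 0 0 0 0 1;0 1 0 0 0 0 1;0 1 0 0 0 0 1;0 0 0 0 0 0 1"

```text
clock: 10.6
eef_pos: [0.5385, 0.141, 0.0695]
tcp_rot: [[-0.999, -0.036, 0.002], [-0.036, 0.999, -0.0], [-0.002, -0.0, -1.0]]
wrist_force: [0.7, -2.2, 5.8]
gripper_width: 0.0238
```

move_arm --rows "0 0.7 0 0 0 0 1;0 0.7 0 0 0 0 1;0 0 0 0 0 0 1"

```text
clock: 10.85
eef_pos: [0.5384, 0.1423, 0.0694]
tcp_rot: [[-0.999, -0.036, 0.002], [-0.036, 0.999, -0.001], [-0.002, -0.001, -1.0]]
wrist_force: [0.2, -1.6, 6.5]
gripper_width: 0.0238
```

move_arm --rows "0 0.7 0 0 0 0 1;0 0.7 0 0 0 0 1;0 0 0 0 0 0 1"

```text
clock: 11.1
eef_pos: [0.5385, 0.1437, 0.0695]
tcp_rot: [[-0.999, -0.036, 0.002], [-0.036, 0.999, -0.001], [-0.002, -0.001, -1.0]]
wrist_force: [-0.4, -2.2, 6.0]
gripper_width: 0.0239
```

move_arm --rows "0 0.6 0 0 0 0 1;0 0.6 0 0 0 0 1;0 0 0 0 0 0 1"

```text
clock: 11.35
eef_pos: [0.5384, 0.144, 0.0695]
tcp_rot: [[-0.999, -0.035, 0.002], [-0.035, 0.999, -0.002], [-0.002, -0.003, -1.0]]
wrist_force: [-0.2, -5.4, 5.8]
gripper_width: 0.0242
```

Spacer contact at y=0.144 (predicted 0.1436). Building up push and down-press gently.

move_arm --rows "0 0 -0.5 0 0 0 1;0 0.5 -0.5 0 0 0 1;0 0 0 0 0 0 1;0 0 0 0 0 0 1"

```text
clock: 11.68
eef_pos: [0.5384, 0.144, 0.0693]
tcp_rot: [[-0.999, -0.035, 0.003], [-0.035, 0.999, -0.003], [-0.003, -0.003, -1.0]]
wrist_force: [-2.7, -7.2, 14.3]
gripper_width: 0.0238
```

move_arm --rows "0 0.4 0 0 0 0 1;0 0.4 0 0 0 0 1;0 0 0 0 0 0 1;0 0 0 0 0 0 1"

```text
clock: 12.02
eef_pos: [0.5384, 0.1441, 0.0693]
tcp_rot: [[-0.999, -0.035, 0.003], [-0.035, 0.999, -0.005], [-0.003, -0.005, -1.0]]
wrist_force: [-2.5, -9.1, 15.0]
gripper_width: 0.0241
```

move_arm --rows "0 0.4 0.3 0 0 0 1;0 0.4 0.2 0 0 0 1;0 0 0 0 0 0 1;0 0 0 0 0 0 1;0 0 0 0 0 0 1"

```text
clock: 12.43
eef_pos: [0.5383, 0.1442, 0.0694]
tcp_rot: [[-0.999, -0.034, 0.002], [-0.034, 0.999, -0.006], [-0.002, -0.006, -1.0]]
wrist_force: [-1.3, -9.4, 12.1]
gripper_width: 0.0239
```

```bash
python3 - <<'E'
from h import *
s=arm.get_state(); print(s['clock'],s['eef_pos'],s['wrist_force'],s['torque'],s['gripper_width'])
im,c=grab('top','top2.png'); im2,c2=grab('scene','s2.png'); im3,c3=grab('wrist','w6.png')
a=cv2.resize(im2[190:320,230:405],(540,400),interpolation=cv2.INTER_CUBIC)
b=cv2.resize(im3[60:260,150:410],(258,198))
b2=cv2.resize(im[165:235,140:305],(258,110))
H=np.zeros((400,800,3),np.uint8);H[:,:540]=a;H[:198,540:798]=b;H[200:310,540:798]=b2;cv2.imwrite('pics/chk.png',H)
print(arm.get_state()['wrist_force'])
E
```

```text
12.4333 [0.53828115 0.14419369 0.06935193] [-1.30917579 -9.42458044 12.06416095] [-2.23525489  0.42288244 -0.05499119] 0.023882485371273625
[ -0.96989331 -10.59598339  11.96673799]
```

View pics/chk.png

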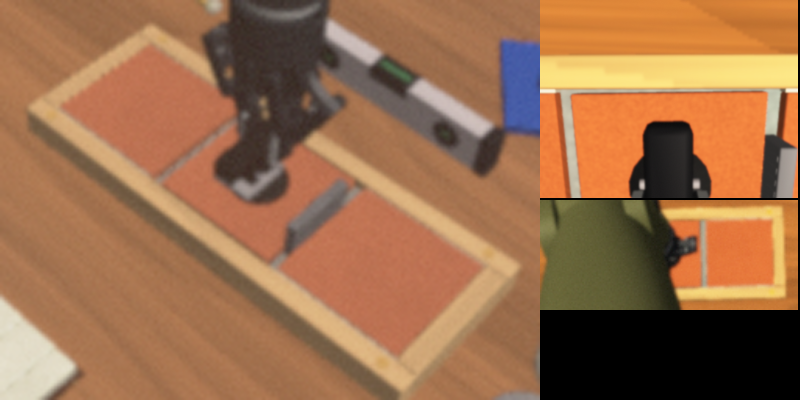

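The check picture shows the tile flat, both joints even, and the spacer standing upright between the tiles with the fingers well clear of it. Forces are steady at about 10 N sideways and 12 N down. Handing in.

```bash
python3 - <<'E'
from cell import arm
print(arm.job_done()); s=arm.get_state(); print(s['clock'],s['eef_pos'],s['wrist_force'])
E
```

```text
the job is handed in; nothing more can be done
None
the job is handed in; nothing more can be done
```

The spacer is standing on the bed in the wide joint (the +y side), let go. The loose tile has been slid about 6 mm by its handle, so the spacer is nipped between the tiles. I handed the job in at about 12.6 s of the 51 s, still gripping the handle and pressing; no verdict was reported.

**Last checks:**
- **Position:** spacer contact came at y = 0.144 m, against a measured mid-opening of 0.1436 m. At the end the tool read 0.1442 m.
- **Forces:** the push was steady at about 10 N sideways and 12 N down, with the tile's weight on top. Even after the most that friction could take, about 5 N should reach the spacer.
- **Tilt:** the tool was about 0.006 rad off vertical.
- **Picture:** the tile looked flat with even joints, the spacer looked upright and square, and the fingers were well clear of it. I judged this by eye and did not measure the joint widths again after the slide.

**What disagreed:** the arm settled 1 to 4 mm off its commands, so I corrected by the measured pose. The opening read 8.5 mm on the 10 mm spacer and 24 mm on the 22 mm handle. The colour edges made the loose tile read 116 mm instead of 120 mm, so I went by its middle.

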